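Set a pump seal on the sprung jig and hold it at the stop

TASK

Build up the wash-pump seal on the jig: thread the blue spacer ring over the steel post fully home on the sprung carrier, then thread the orange collar over the post down onto the spacer. Then press the stack down by the collar, firmly but without ramming or overloading it, until the carrier meets its hard stop, and finish while still holding it pressed there. Leave the old black ring, the tube rack, the yellow tub and the white bottle alone.

Things in the scene. Friction and masses are not known exactly. Their poses are not given: they have to be found in the camera images.
- spacer_mid (a point): Centre, half-way up, of the loose blue plastic spacer ring: 40 mm outer diameter, 18 mm bore, 30 mm tall, about 75 g. It starts lying flat on the bench, bore upright along its z.
- collar_mid (a point): Centre, half-way up, of the loose orange collar: a plain ring of 46 mm outer diameter, 18 mm bore, 30 mm tall, about 110 g. It starts lying flat on the bench, bore upright along its z.
- carrier_top (a point): Centre of the top face of the jig's sprung carrier, an aluminium disc 36 mm in diameter and 8 mm thick around the post, its top 60 mm above the bench at rest; z up. The rings rest on this face. The weight of the rings does not move it. With both rings on it the stack stands 60 mm above this face; pressed to the stop, the face is 45 mm above the bench.
- post_tip (a point): Centre of the tip of the jig's fixed upright steel post, 102 mm above the bench (42 mm above the carrier at rest): 14 mm diameter, its last 6 mm tapering to 6 mm. With the stack pressed to the stop the tip lies 3 mm below the collar's top face, inside its bore. The jig is fixed to the bench: a grey base 110 x 100 x 18 mm centred under the post, and on it a red stop sleeve 36 mm in diameter up to 37 mm above the bench.
- carrier (a joint): How far the sprung carrier is pressed down, m: 0 at rest, 0.015 when its underside meets the red sleeve, the hard stop. Its spring pushes back with about 9 N at rest and 16.5 N at the stop; a push of about 18 to 25 N seats it firmly, holding it with more than 60 N overloads the stack, and a blow of more than 150 N is ramming.
- old_ring_mid (a point): Centre, half-way up, of a used black ring, 43 mm outer diameter, 30 mm tall, lying flat on the bench. Leave it alone.
- rack: Bystander: blue and white tube rack, 90 x 216 x 70 mm (its long side along its y), three tubes standing out of it to 92 mm; origin under its centre.
- tub: Bystander: yellow waste tub with a red cap, 126 mm diameter, 124 mm tall; origin under its centre.
- bottle: Bystander: white reagent bottle with a blue cap and a blank paper label, 64 mm diameter, 150 mm tall; origin under its centre.

How it is judged:
By the outcome, as a careful person would: the job done as asked, in the order asked, and still so for the second after the job is handed in, while the arm keeps its last pose, push and grip.
It also fails if it takes over 69 s, if anything falls off the work surface, if the arm or the gripper's body presses on something with over 40 N, if the wrist force passes 120 N, or if a joint passes its speed limit or range.

ROBOT

A 6-joint arm with a two-finger parallel gripper is mounted at the origin on the work surface. World frame = base frame: x ahead of the robot, y to its left, z up, the work surface at z = 0. Lengths are in m, angles in rad, forces in N, time in s.
With the tool pointing down it reaches from about 0.425 to 0.95 m from the base axis. Payload 3.5 kg.
Tool frame: the origin (TCP) lies midway between the tips of the shut fingers; the grasp point (between the pads) lies 19 mm behind it; z points along the fingers, y is the direction in which the jaws open and shut (so a half turn about z gives the same grasp; the last joint's range is limited). The gripper opens to 85 mm and grips with 20 to 120 N. Pads are 22 mm wide; open, the fingers measure 114 mm over their backs; the gripper's body (76 mm by 85 mm) begins 54 mm behind the grasp point. The pads swing forward as they close: fully open they stand 13 mm farther back than shut.
Start: joints at [-1.396, 0.286, 1.577, -0, 1.279, -0.15], TCP at [0.215, -0.64, 0.231] pointing down, gripper open.
Joint ranges: [-2.77, 2.77], [-0.9, 2.22], [0.21, 2.48], [-1.53, 4.67], [0.24, 2.81], [-2.84, 2.84]. Speed limits (rad/s): [2.79, 2.79, 3.14, 3.14, 3.14, 3.14].

INTERFACE

Orientations are given as a unit quaternion [w, x, y, z].
In Python, from rig import get_state, vision, robot gives the robot as it stands. The module is installed in compiled form; this text tells all that it offers.
- The arm moves only by the tool move_arm, never from a script. Its argument "series" is a list of rows, each an object with "xyz": the shift along the tool's x, y, z in m, a list of three; "yaw": the turn about the tool's z in degrees; "gripper": the closure, from 0 (fully open) to 1 (shut). In form: [{"xyz": [dx, dy, dz], "yaw": yaw, "gripper": gripper}, ...]. A call has 1 to 5 rows; each row is the pose to reach, as a shift and turn from the pose commanded when the call began, along the tool's axes at that moment; what a row does not reach only later rows make up. A row lasts 1/8 s, in which the tool goes at most 62.5 mm and 10.7 degrees, less where a joint would pass 70% of its speed; a pose out of reach is approached as far as the arm can. A call with a gripper value outside its range is refused whole. The fingers move at their own pace and stop on an object; "newtons" is the grip in N (left out, the last holds). Time passes only in rows, so rows that repeat a pose let the fingers close. It gives the time, the measured TCP pose, the force and the opening at its end, in the units of the state.
- get_state(): the state, without advancing time (a new reading comes with each control period).
- vision.grab_frame(name): name is "side" or "top" or "wrist"; returns the picture (384x512x3 uint8, blue, green, red); there is no depth.
- vision.camera_params(name): a dict with "intrinsics" (3x3 intrinsics, pixels), "k1" (the pictures are not rectified: a ray, as slopes to the right and down, at radius r is drawn at 1 + k1 r^2 times it, then the intrinsics apply), "extrinsics" (4x4, takes a point from camera to world coordinates). Camera axes: x right, y down, z forward; pixel columns grow to the right and rows downward; lengths in m; the calibration is good to about 2 mm. A picture is of the moment at which its call begins: read the wrist's pose just before it. camera_params takes no time and is no camera call; for the wrist camera it gives the pose at the moment of the call.
- robot.close_job(): hands the job in, once; it reports no verdict.
The state is a dict: "t": time; "joint_positions": joint angles; "joint_velocities": joint speeds; "effort": joint torques, N m; "ee_pos": TCP position; "tcp_rot": TCP orientation; "contact_force": force on the tool from outside, world axes, zero at the start; "wrist_torque": the same for the moment, N m; "width": finger opening in m.
Only numpy, scipy, OpenCV 4.12 (cv2) and the standard library are available. Lean on these libraries where they do the work, as an engineer would, in place of code of your own. Each camera call takes 0.05 s, during which the arm holds its last target.

## Working session

There is one attempt and no reset: what is moved stays moved. The work goes in short steps, Python scripts to look and compute and a tool call to move; the robot and the scene stay as the last step left them, time stands still between calls to the robot, and variables do not carry over. Pictures are saved under pics/ and viewed, and the job is handed in when it is done.

Besides the shell and the picture viewer there is one more tool, called after "Call:" as name(argument=value, ...), one argument or row to a line, values as JSON. move_arm: Moves the arm, as the interface text tells. Its arguments: {"type":"object","properties":{"series":{"type":"array","items":{"type":"object","properties":{"xyz":{"type":"array","items":{"type":"number"}},"yaw":{"type":"number"},"gripper":{"type":"number"}}}},"newtons":{"type":"number"}},"required":["series"]}

```bash
mkdir -p pics; python3 - <<'E'
from rig import get_state, vision, robot
import cv2
print(get_state())
for n in ["side","top","wrist"]:
    p=vision.camera_params(n); f=vision.grab_frame(n); cv2.imwrite(f"pics/{n}0.png",f); print(n,p)
E
```

```text
{'t': 0.0, 'joint_positions': array([-1.39597465e+00,  2.87159421e-01,  1.57818373e+00, -1.42035911e-05,
        1.27858576e+00, -1.49994757e-01]), 'joint_velocities': array([ 0.00092894,  0.00073437, -0.00031814,  0.00065721, -0.00072974,
        0.00147195]), 'effort': array([ 9.91181264e-05, -4.05971324e+01, -2.92626500e+01, -1.88510394e-04,
        5.78331150e-03,  9.61692848e-06]), 'ee_pos': array([ 0.21532863, -0.63904023,  0.22994769]), 'tcp_rot': array([-1.16795563e-03,  9.86839743e-01,  1.61697117e-01, -2.12979909e-05]), 'contact_force': array([-0.19786553,  0.05646248, -1.14916125]), 'wrist_torque': array([ 0.00045964, -0.07466193, -0.02743917]), 'width': 0.08526762055938442}
side {'intrinsics': array([[459.2996926 ,   0.        , 249.80597045],
       [  0.        , 459.2996926 , 193.06733109],
       [  0.        ,   0.        ,   1.        ]]), 'k1': -0.05877953144591346, 'extrinsics': array([[ 0.98323665, -0.14735292,  0.10739095,  0.4539246 ],
       [-0.18148358, -0.7340749 ,  0.65436821, -0.98413421],
       [-0.01759006, -0.66288849, -0.74851148,  1.20422784],
     
[... 283 characters left out ...]
0.01878088, -0.98784435,  0.15430752,  0.39542978],
       [-0.99974408, -0.02050119, -0.0095647 ,  0.01409251],
       [ 0.01261192, -0.1540884 , -0.98797657,  1.34038572],
       [ 0.        ,  0.        ,  0.        ,  1.        ]])}
wrist {'intrinsics': array([[266.42237151,   0.        , 257.98415496],
       [  0.        , 266.42237151, 185.66874733],
       [  0.        ,   0.        ,   1.        ]]), 'k1': 0.011601332971893011, 'extrinsics': array([[ 0.31883213, -0.90590743, -0.27870737,  0.28724314],
       [-0.94780959, -0.3052781 , -0.09199058, -0.61635754],
       [-0.00174831,  0.29349107, -0.95596022,  0.37305123],
       [ 0.        ,  0.        ,  0.        ,  1.        ]])}
```

View pics/side0.png

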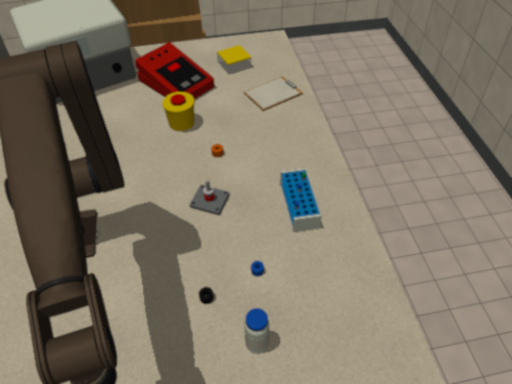

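View pics/top0.png

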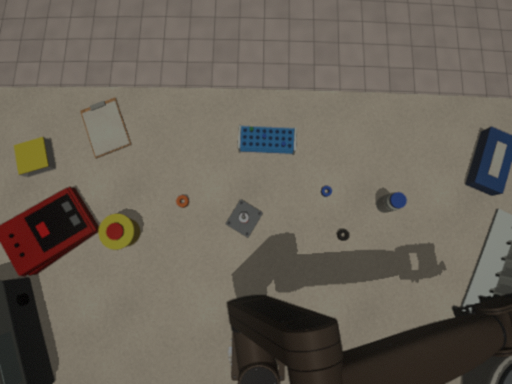

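View pics/wrist0.png

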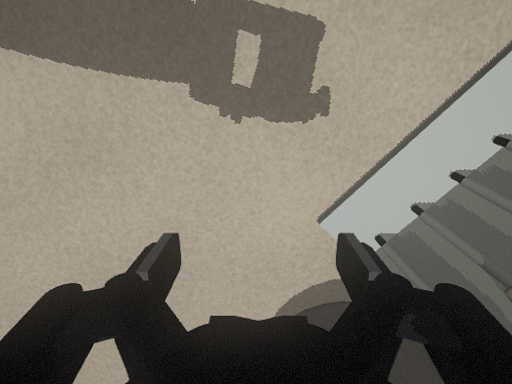

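The side view shows the blue spacer at (257,268), the orange collar at (217,150), the post near (208,188) and the black ring at (206,295). In the top view these are at about (326,191), (183,201), (243,217) and (343,234).

```bash
cat > h.py <<'E'
import numpy as np, cv2
from rig import get_state, vision, robot
from scipy.spatial.transform import Rotation as R
def rays(p,uv):
    K=np.array(p["intrinsics"]);k=p["k1"]
    d=(np.atleast_2d(uv)-K[:2,2])/[K[0,0],K[1,1]]
    s=d.copy()
    for _ in range(20): s=d/(1+k*(s**2).sum(1,keepdims=True))
    E=np.array(p["extrinsics"])
    return E[:3,3], np.c_[s,np.ones(len(s))]@E[:3,:3].T
def onplane(p,uv,z):
    o,v=rays(p,uv); return (o+v*((z-o[2])/v[:,2:3]))[:,:2]
def proj(p,X):
    E=np.array(p["extrinsics"]);K=np.array(p["intrinsics"])
    c=(np.atleast_2d(X)-E[:3,3])@E[:3,:3]; s=c[:,:2]/c[:,2:]
    s=s*(1+p["k1"]*(s**2).sum(1,keepdims=True)); return s*[K[0,0],K[1,1]]+K[:2,2]
def tri(p1,u1,p2,u2):
    o1,v1=rays(p1,u1);o2,v2=rays(p2,u2);v1=v1[0]/np.linalg.norm(v1);v2=v2[0]/np.linalg.norm(v2)
    A=sum(np.eye(3)-np.outer(v,v) for v in(v1,v2)); b=(np.eye(3)-np.outer(v1,v1))@o1+(np.eye(3)-np.outer(v2,v2))@o2
    return np.linalg.solve(A,b)
def Rt(s):
    w,x,y,z=s["tcp_rot"]; return R.from_quat([x,y,z,w]).as_matrix()
def totool(s,target): # shift in tool axes
    return Rt(s).T@(np.array(target)-s["ee_pos"])
def blobs(f,lo,hi,mina=15):
    m=cv2.inRange(cv2.cvtColor(f,cv2.COLOR_BGR2HSV),lo,hi)
    n,l,st,c=cv2.connectedComponentsWithStats(m)
    return [(c[i].round(1),st[i].tolist()) for i in range(1,n) if st[i][4]>=mina]
E
python3 - <<'E'
from h import *
for n in ["side","top"]:
    f=cv2.imread(f"pics/{n}0.png"); print(n)
    print("blue",blobs(f,(100,150,60),(125,255,255)));print("or",blobs(f,(5,150,120),(18,255,255)));print("red",blobs(f,(0,150,60),(4,255,255)),blobs(f,(172,120,60),(180,255,255)))
    print("blk",blobs(f,(0,0,0),(180,255,45)))
s=cv2.imread("pics/side0.png")
a=cv2.resize(s[120:310,170:330],None,fx=5,fy=3.1,interpolation=cv2.INTER_CUBIC)
cv2.imwrite("pics/s1.png",cv2.resize(s[170:220,180:240],None,fx=8,fy=8,interpolation=cv2.INTER_CUBIC))
t=cv2.imread("pics/top0.png")
cv2.imwrite("pics/t1.png",cv2.resize(t[190:245,215:275],None,fx=8,fy=8,interpolation=cv2.INTER_CUBIC))
E
```

```text
side
blue [(array([298.1, 194.8]), [282, 172, 37, 49, 1119]), (array([257.1, 268. ]), [252, 262, 11, 13, 123]), (array([256.4, 319.1]), [246, 309, 21, 21, 351])]
or [(array([189.6,  17.7]), [181, 15, 18, 6, 47]), (array([147.3,  22.6]), [131, 21, 30, 4, 41]), (array([176.2,  96.6]), [170, 94, 15, 9, 32]), (array([216.7, 148.1]), [212, 144, 11, 9, 69])]
red [(array([167.6,  70.8]), [135, 43, 79, 55, 1705]), (array([173.3,  66.5]), [167, 62, 14, 10, 85]), (array([177.6,  99.3]), [172, 95, 12, 9, 87]), (array([208.9, 197.5]), [204, 195, 10, 6, 41])] []
blk [(array([ 82.4, 200.3]), [34, 45, 101, 339, 9154]), (array([104.2,  61.2]), [101, 57, 7, 10, 19]), (array([180.9,  74.1]), [157, 57, 49, 34, 681]), (array([91.5, 65.2]), [89, 62, 5, 9, 15]), (array([  7.9, 190.9]), [6, 180, 6, 24, 47]), (array([206.1, 295.2]), [200, 288, 14, 15, 163]), (array([ 29.8, 296.4]), [29, 292, 3, 10, 16])]
top
blue [(array([267.2, 140.1]), [241, 128, 53, 25, 999]), (array([504.4, 161.8]), [491, 131, 21, 59, 354]), (array([326. , 190.9]), [322, 187, 9, 9, 29]), (array([397.7, 199.8]), [391, 193, 14, 14, 153])]
or [(array([181.7, 200.8]), [177, 196, 10, 11, 58])]
red [(array([ 37.1, 236.4]), [0, 188, 96, 88, 2578]), (array([ 42.3, 229.4]), [36, 222, 14, 16, 139]), (array([114.5, 230.9]), [107, 224, 16, 15, 184]), (array([ 35.2, 270.4]), [29, 266, 14, 9, 25])] []
blk [(array([478.5, 163.3]), [466, 128, 33, 67, 561]), (array([ 84.9, 207.4]), [73, 188, 25, 41, 113]), (array([ 55.1, 222.4]), [25, 194, 62, 58, 1633]), (array([342.6, 234.5]), [338, 230, 10, 10, 68]), (array([ 21.8, 335.8]), [0, 277, 54, 107, 4368]), (array([369.6, 343.1]), [228, 293, 284, 91, 14251]), (array([504.8, 374.1]), [498, 364, 14, 20, 115])]
```

View pics/s1.png

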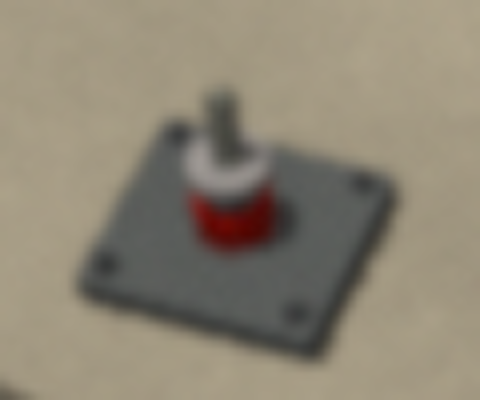

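View pics/t1.png

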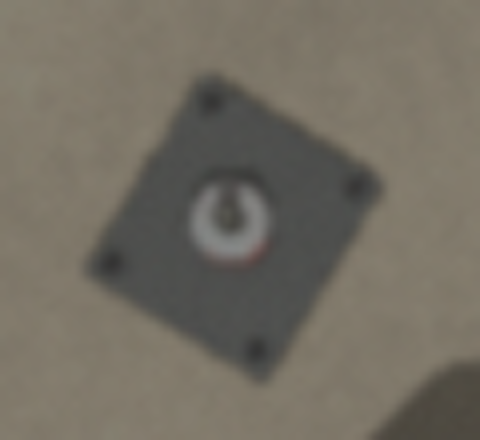

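```bash
python3 - <<'E'
from h import *
ps,pt=vision.camera_params("side"),vision.camera_params("top")
print("carrier",onplane(ps,(208.0,190.4),.06),onplane(pt,(243.3,217.1),.06),tri(ps,(208.0,190.4),pt,(243.3,217.1)))
print("tip",onplane(ps,(207.6,181.3),.102))
print("blue",onplane(ps,(257.1,268),.02),onplane(pt,(326,190.9),.025))
print("or",onplane(ps,(217,150),.017),onplane(pt,(182.5,200.8),.025))
print("blk",onplane(ps,(206.1,295.2),.017),onplane(pt,(342.6,234.5),.025))
print("bottle",onplane(pt,(397.7,199.8),.15),"rack",onplane(pt,(267,140),.07),"tub",onplane(pt,(116,231),.124))
s=get_state();print(Rt(s))
p=vision.camera_params("wrist");E=p["extrinsics"];print("cam in tool",Rt(s).T@(E[:3,3]-s["ee_pos"]),Rt(s).T@E[:3,:3])
E
```

```text
carrier [[0.48273284 0.05553845]] [[0.48371873 0.06207604]] [0.48357208 0.06231807 0.05262087]
tip [[0.48528672 0.05764326]]
blue [[ 0.59064205 -0.24974411]] [[ 0.59029659 -0.24431083]]
or [[0.54219461 0.2917992 ]] [[0.54198073 0.29144868]]
blk [[ 0.42821358 -0.31021281]] [[ 0.42863137 -0.30487452]]
bottle [[ 0.54597937 -0.4672583 ]] rack [[ 0.76938345 -0.01835622]] tub [[0.42195972 0.49454457]]
[[ 9.47708366e-01  3.19137500e-01 -3.31882345e-04]
 [ 3.19137555e-01 -9.47706612e-01  1.84350378e-03]
 [ 2.73804094e-04 -1.85302007e-03 -9.99998246e-01]]
cam in tool [ 0.07546208  0.001091   -0.14297147] [[-3.22440741e-04 -9.55868237e-01 -2.93795524e-01]
 [ 9.99999868e-01 -4.25726986e-04  2.87608889e-04]
 [-3.99992884e-04 -2.93795392e-01  9.55868248e-01]]
```

Call:
move_arm(
  series=[
    {"xyz":[0.05,-0.026,0],"yaw":0,"gripper":0},
    {"xyz":[0.1,-0.053,0],"yaw":0,"gripper":0},
    {"xyz":[0.15,-0.079,0],"yaw":0,"gripper":0},
    {"xyz":[0.2,-0.105,0],"yaw":0,"gripper":0},
    {"xyz":[0.25,-0.132,0],"yaw":0,"gripper":0},
  ],
)

```text
t: 0.78
ee_pos: [0.4112, -0.4332, 0.231]
tcp_rot: [-0.0, 0.987, 0.162, -0.0]
contact_force: [0.3, 0.4, -0.9]
width: 0.0855
```

Call:
move_arm(
  series=[
    {"xyz":[0.05,-0.026,0],"yaw":0,"gripper":0},
    {"xyz":[0.1,-0.053,0],"yaw":0,"gripper":0},
    {"xyz":[0.15,-0.079,0.01],"yaw":0,"gripper":0},
    {"xyz":[0.2,-0.105,0.04],"yaw":0,"gripper":0},
    {"xyz":[0.231,-0.121,0.07],"yaw":0,"gripper":0},
  ],
)

```text
t: 1.4
ee_pos: [0.5921, -0.2443, 0.1608]
tcp_rot: [0.0, 0.987, 0.163, 0.0]
contact_force: [-0.1, -0.1, -0.6]
width: 0.0856
```

```bash
cat > look.py <<'E'
from h import *
import sys,pickle
n=sys.argv[1]; s=get_state(); p=vision.camera_params("wrist"); f=vision.grab_frame("wrist"); s2=get_state()
cv2.imwrite(f"pics/{n}.png",f); pickle.dump((s,p),open(f"pics/{n}.pkl","wb"))
print("t",s2["t"],"ee",s["ee_pos"].round(4),"vel",abs(s["joint_velocities"]).max().round(4),"F",s["contact_force"].round(1),"w",round(s["width"],4))
print("q",s["joint_positions"].round(2))
E
python3 look.py w1
```

```text
t 1.45 ee [ 0.5921 -0.2443  0.1608] vel 0.4565 F [-0.1 -0.1 -0.6] w 0.0856
q [-0.55  0.27  1.72  0.    1.14  0.69]
```

View pics/w1.png

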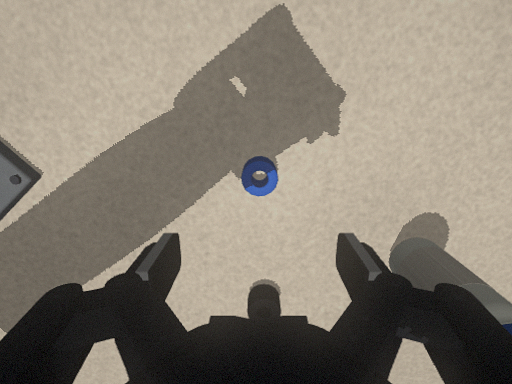

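The wrist view shows the blue ring at (259,176), the black ring partly hidden at (263,297), and the bottle at the right. The arm was still settling, so I'll look again.

```bash
cat > ring.py <<'E'
from h import *
import sys,pickle
def ring(n,lo,hi,ztop,zbot):
    s,p=pickle.load(open(f"pics/{n}.pkl","rb")); f=cv2.imread(f"pics/{n}.png")
    m=cv2.inRange(cv2.cvtColor(f,cv2.COLOR_BGR2HSV),lo,hi)
    cs,_=cv2.findContours(m,cv2.RETR_EXTERNAL,cv2.CHAIN_APPROX_NONE)
    for c in sorted(cs,key=cv2.contourArea)[::-1][:4]:
        if cv2.contourArea(c)<80: continue
        (u,v),r=cv2.minEnclosingCircle(c)
        # top-face outline: map hull to top plane; hull points = union of top and bottom circles
        h=cv2.convexHull(c)[:,0].astype(float)
        T=onplane(p,h,ztop); 
        # fit circle of points farthest from camera foot excluded -> report both
        (x,y),rr=cv2.minEnclosingCircle(T.astype(np.float32))
        M=cv2.moments(c.astype(np.float32)) ; print("px",round(u),round(v),"r",round(r,1),"centroid@mid",onplane(p,(M['m10']/M['m00'],M['m01']/M['m00']),(ztop+zbot)/2).round(4),"top encl",round(x,4),round(y,4),round(rr,4))
if __name__=="__main__":
    a=sys.argv; C={"b":((100,130,40),(125,255,255)),"o":((3,130,60),(18,255,255))}[a[2]]
    ring(a[1],*C,float(a[3]),float(a[4]))
E
python3 look.py w2; python3 ring.py w2 b .03 0; python3 - <<'E'
from h import *
f=cv2.imread("pics/w2.png");cv2.imwrite("pics/w2z.png",cv2.resize(f[140:215,220:300],None,fx=8,fy=8,interpolation=cv2.INTER_CUBIC))
E
```

```text
t 1.5 ee [ 0.5915 -0.2401  0.155 ] vel 0.097 F [-1.9  1.3 -3. ] w 0.0855
q [-0.55  0.28  1.73  0.    1.14  0.7 ]
px 264 180 r 18.1 centroid@mid [[ 0.5886 -0.2485]] top encl 0.5925 -0.2469 0.0192
```

View pics/w2z.png

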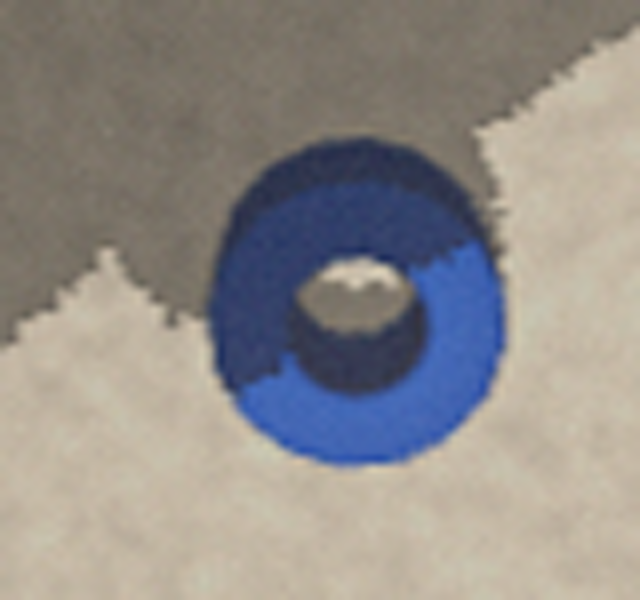

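```bash
python3 - <<'E'
from h import *
import pickle
s,p=pickle.load(open("pics/w2.pkl","rb"))
X=onplane(p,(264.1,180.2),.03)[0];print(X)
s=get_state();print(s["ee_pos"],totool(s,[*X,.155]),Rt(s).round(4))
E
```

```text
[ 0.59245005 -0.24677691]
[ 0.58983984 -0.24193611  0.15599965] [0.00091053 0.00543196 0.00095421] [[ 0.9463  0.3232 -0.0073]
 [ 0.3232 -0.9463  0.0055]
 [-0.0051 -0.0075 -1.    ]]
```

Call:
move_arm(
  series=[
    {"xyz":[0.002,0.001,0.04],"yaw":0,"gripper":0},
    {"xyz":[0.002,0.001,0.07],"yaw":0,"gripper":0},
    {"xyz":[0.002,0.001,0.08],"yaw":0,"gripper":0},
    {"xyz":[0.002,0.001,0.08],"yaw":0,"gripper":0},
  ],
)

```text
t: 2.0
ee_pos: [0.5924, -0.2474, 0.0815]
tcp_rot: [-0.0, 0.987, 0.161, -0.0]
contact_force: [0.2, 1.0, -0.2]
width: 0.0857
```

```bash
python3 look.py w3; python3 ring.py w3 b .03 0; python3 - <<'E'
from h import *
f=cv2.imread("pics/w3.png");cv2.imwrite("pics/w3z.png",cv2.resize(f[140:290,160:360],None,fx=4,fy=4,interpolation=cv2.INTER_CUBIC))
E
```

```text
t 2.05 ee [ 0.5924 -0.2474  0.0815] vel 0.0264 F [ 0.2  1.  -0.2] w 0.0857
q [-0.55  0.37  1.76 -0.    1.01  0.69]
px 256 204 r 24.2 centroid@mid [[ 0.591  -0.2456]] top encl 0.5928 -0.2463 0.0198
```

View pics/w3z.png

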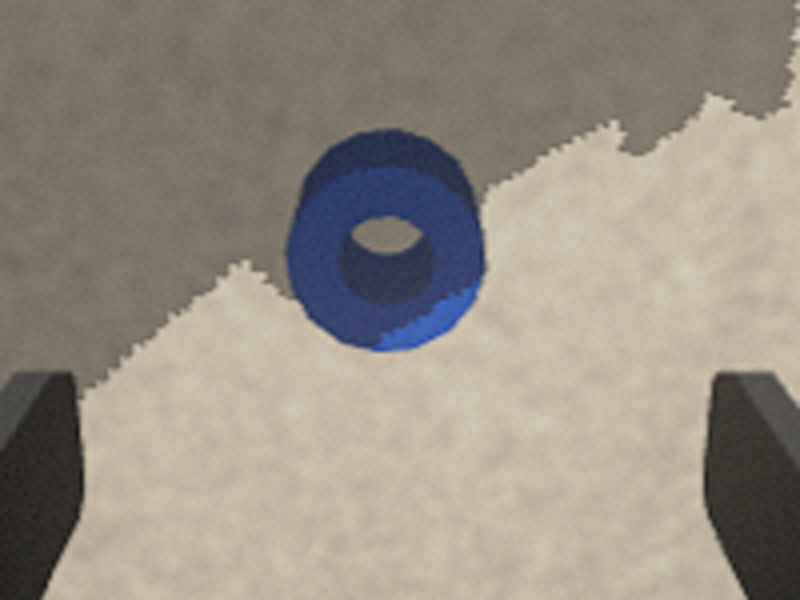

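Ring's bore centre at pixel (256,205), within about 1 mm of the TCP axis. Descending and gripping.

Call:
move_arm(
  series=[
    {"xyz":[0.001,-0.001,0.04],"yaw":0,"gripper":0},
    {"xyz":[0.001,-0.001,0.068],"yaw":0,"gripper":0},
    {"xyz":[0.001,-0.001,0.077],"yaw":0,"gripper":0},
    {"xyz":[0.001,-0.001,0.077],"yaw":0,"gripper":0.7},
    {"xyz":[0.001,-0.001,0.077],"yaw":0,"gripper":0.7},
  ],
  newtons=40,
)

```text
t: 2.68
ee_pos: [0.5948, -0.2463, 0.0065]
tcp_rot: [0.001, 0.987, 0.162, 0.001]
contact_force: [1.1, -0.9, 0.1]
width: 0.0517
```

Call:
move_arm(
  series=[
    {"xyz":[0,0,0],"yaw":0,"gripper":0.7},
    {"xyz":[0,0,0],"yaw":0,"gripper":0.7},
    {"xyz":[0,0,0],"yaw":0,"gripper":0.7},
  ],
)

```text
t: 3.05
ee_pos: [0.5949, -0.2464, 0.0066]
tcp_rot: [0.001, 0.987, 0.162, 0.001]
contact_force: [0.1, -0.3, 6.7]
width: 0.0384
```

Call:
move_arm(
  series=[
    {"xyz":[0,0,-0.03],"yaw":0,"gripper":0.7},
    {"xyz":[0,0,-0.085],"yaw":0,"gripper":0.7},
    {"xyz":[0,-0.02,-0.14],"yaw":0,"gripper":0.7},
    {"xyz":[0,-0.07,-0.18],"yaw":0,"gripper":0.7},
    {"xyz":[-0.002,-0.13,-0.2],"yaw":0,"gripper":0.7},
  ],
)

```text
t: 3.68
ee_pos: [0.5514, -0.1246, 0.2067]
tcp_rot: [0.001, 0.987, 0.161, 0.002]
contact_force: [0.4, 0.5, -1.7]
width: 0.0383
```

Call:
move_arm(
  series=[
    {"xyz":[0,-0.06,0],"yaw":0,"gripper":0.7},
    {"xyz":[-0.002,-0.12,0],"yaw":0,"gripper":0.7},
    {"xyz":[-0.004,-0.175,0],"yaw":0,"gripper":0.7},
    {"xyz":[-0.004,-0.196,0],"yaw":0,"gripper":0.7},
    {"xyz":[-0.004,-0.196,0],"yaw":0,"gripper":0.7},
  ],
)

```text
t: 4.3
ee_pos: [0.4835, 0.0609, 0.2034]
tcp_rot: [0.0, 0.987, 0.163, -0.0]
contact_force: [-0.2, -0.4, 0.1]
width: 0.0386
```

```bash
python3 look.py w4
```

```text
t 4.35 ee [0.4835 0.0609 0.2034] vel 0.0399 F [-0.2 -0.4  0.1] w 0.0386
q [-0.08 -0.11  2.05 -0.    1.2   1.16]
```

View pics/w4.png

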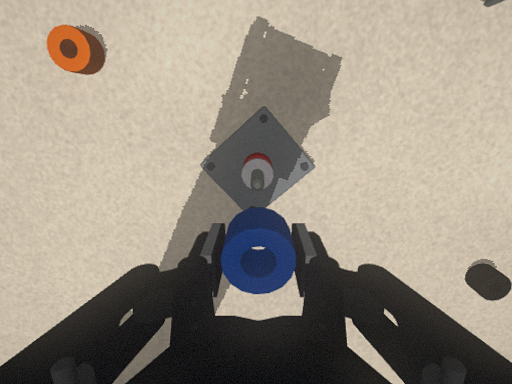

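The ring is held near (258,258). The jig's carrier is at about (257,171), with the post tip at about (257,180). Zooming in.

```bash
python3 - <<'E'
from h import *
f=cv2.imread("pics/w4.png");cv2.imwrite("pics/w4z.png",cv2.resize(f[145:305,205:311],None,fx=5.5,fy=3.7*1.0,interpolation=cv2.INTER_CUBIC))
cv2.imwrite("pics/w4a.png",cv2.resize(f[145:205,230:290],None,fx=9,fy=9,interpolation=cv2.INTER_CUBIC))
cv2.imwrite("pics/w4b.png",cv2.resize(f[200:300,205:311],None,fx=6,fy=6,interpolation=cv2.INTER_CUBIC))
E
```

```text
(no output)
```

View pics/w4a.png

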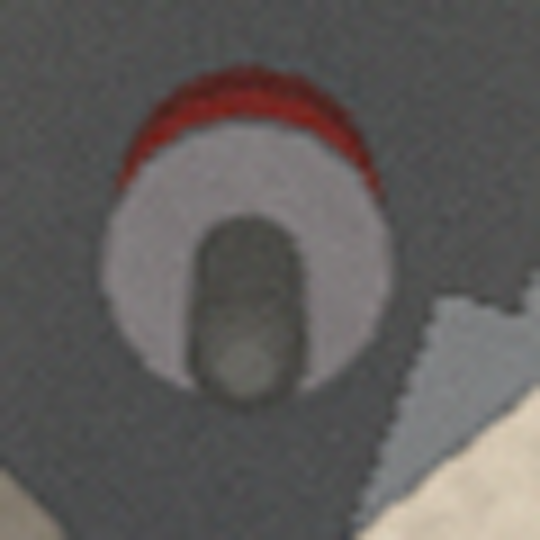

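View pics/w4b.png

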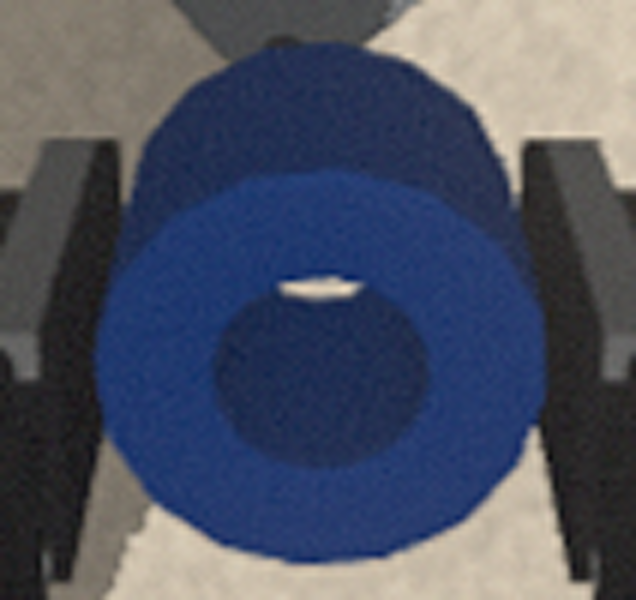

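```bash
python3 - <<'E'
from h import *
import pickle
s,p=pickle.load(open("pics/w4.pkl","rb"))
z=s["ee_pos"][2]
for n,uv,h in [("tip",(256.7,184.2),.102),("carrier",(256.7,173.3),.06),("ring",(258.0,260.6),z+.0234)]:
    X=onplane(p,uv,h)[0]; print(n,X.round(4),totool(s,[*X,z]).round(4))
E
```

```text
tip [0.4852 0.0615] [ 0.0018 -0.0001 -0.    ]
carrier [0.4851 0.0617] [ 0.0018 -0.0002 -0.    ]
ring [0.4824 0.0593] [-0.0015  0.0011  0.    ]
```

Call:
move_arm(
  series=[
    {"xyz":[0.0033,-0.001,0.03],"yaw":0,"gripper":0.7},
    {"xyz":[0.0033,-0.001,0.065],"yaw":0,"gripper":0.7},
    {"xyz":[0.0033,-0.001,0.085],"yaw":0,"gripper":0.7},
    {"xyz":[0.0033,-0.001,0.092],"yaw":0,"gripper":0.7},
    {"xyz":[0.0033,-0.001,0.1],"yaw":0,"gripper":0.7},
  ],
)

```text
t: 4.97
ee_pos: [0.4882, 0.0608, 0.104]
tcp_rot: [0.0, 0.987, 0.161, 0.001]
contact_force: [0.5, 0.4, -0.7]
width: 0.039
```

```bash
python3 look.py w5; python3 - <<'E'
from h import *
f=vision.grab_frame("side");cv2.imwrite("pics/s5.png",cv2.resize(f[150:230,160:260],None,fx=7,fy=7,interpolation=cv2.INTER_CUBIC))
E
```

```text
t 5.025 ee [0.4882 0.0608 0.104 ] vel 0.1373 F [ 0.5  0.4 -0.7] w 0.039
q [-0.08  0.03  2.12 -0.    0.99  1.16]
```

View pics/w5.png

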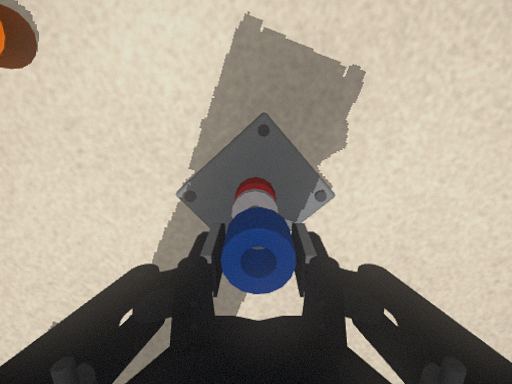

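View pics/s5.png

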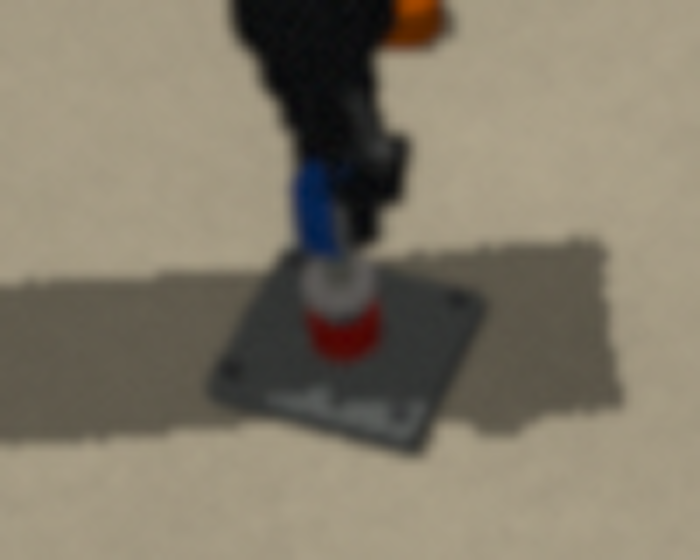

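No contact so far, and the ring's bottom is already about 4 mm below the post tip. Continuing down, watching the force.

Call:
move_arm(
  series=[
    {"xyz":[0,0,0.005],"yaw":0,"gripper":0.7},
    {"xyz":[0,0,0.01],"yaw":0,"gripper":0.7},
    {"xyz":[0,0,0.014],"yaw":0,"gripper":0.7},
    {"xyz":[0,0,0.014],"yaw":0,"gripper":0.7},
  ],
)

```text
t: 5.58
ee_pos: [0.4869, 0.0617, 0.0892]
tcp_rot: [-0.0, 0.987, 0.162, -0.0]
contact_force: [0.7, -0.0, -0.3]
width: 0.0388
```

Call:
move_arm(
  series=[
    {"xyz":[0,0,0.006],"yaw":0,"gripper":0.7},
    {"xyz":[0,0,0.012],"yaw":0,"gripper":0.7},
    {"xyz":[0,0,0.018],"yaw":0,"gripper":0.7},
    {"xyz":[0,0,0.021],"yaw":0,"gripper":0.7},
    {"xyz":[0,0,0.021],"yaw":0,"gripper":0.7},
  ],
)

```text
t: 6.2
ee_pos: [0.487, 0.0616, 0.0682]
tcp_rot: [-0.0, 0.987, 0.162, -0.0]
contact_force: [0.1, -0.2, -1.4]
width: 0.0388
```

Call:
move_arm(
  series=[
    {"xyz":[0,0,0.001],"yaw":0,"gripper":0.7},
    {"xyz":[0,0,0.0015],"yaw":0,"gripper":0.7},
    {"xyz":[0,0,0.0015],"yaw":0,"gripper":0.7},
  ],
)

```text
t: 6.58
ee_pos: [0.4873, 0.0616, 0.0672]
tcp_rot: [0.0, 0.987, 0.162, 0.0]
contact_force: [0.5, 1.2, -0.8]
width: 0.0392
```

Call:
move_arm(
  series=[
    {"xyz":[0,0,0.001],"yaw":0,"gripper":0.7},
    {"xyz":[0,0,0.001],"yaw":0,"gripper":0.7},
    {"xyz":[0,0,0.001],"yaw":0,"gripper":0},
    {"xyz":[0,0,0.001],"yaw":0,"gripper":0},
    {"xyz":[0,0,0.001],"yaw":0,"gripper":0},
  ],
)

```text
t: 7.2
ee_pos: [0.4872, 0.0616, 0.066]
tcp_rot: [-0.0, 0.987, 0.162, -0.0]
contact_force: [0.7, 0.2, -0.5]
width: 0.0853
```

```bash
python3 look.py w6
```

```text
t 7.25 ee [0.4872 0.0616 0.066 ] vel 0.0014 F [ 0.7  0.2 -0.5] w 0.0853
q [-0.08  0.09  2.14  0.    0.91  1.16]
```

View pics/w6.png

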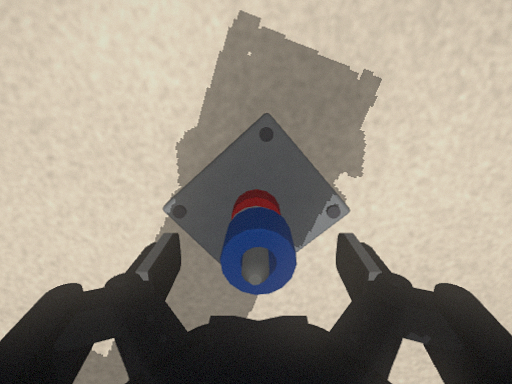

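The spacer is on the post. I'll lift, check it's home, then go to the collar.

Call:
move_arm(
  series=[
    {"xyz":[0,0,-0.04],"yaw":0,"gripper":0},
    {"xyz":[0,0,-0.09],"yaw":0,"gripper":0},
    {"xyz":[0,0,-0.13],"yaw":0,"gripper":0},
    {"xyz":[0.01,-0.01,-0.145],"yaw":0,"gripper":0},
  ],
)

```text
t: 7.75
ee_pos: [0.495, 0.0743, 0.2141]
tcp_rot: [0.001, 0.987, 0.161, 0.003]
contact_force: [-0.0, -0.3, 0.5]
width: 0.0852
```

```bash
python3 look.py w7;python3 ring.py w7 b .09 .06; python3 - <<'E'
from h import *
f=cv2.imread("pics/w7.png");cv2.imwrite("pics/w7z.png",cv2.resize(f[140:240,200:320],None,fx=6,fy=6,interpolation=cv2.INTER_CUBIC))
E
```

```text
t 7.8 ee [0.495  0.0743 0.2141] vel 0.2319 F [-0.  -0.3  0.5] w 0.0852
q [-0.05 -0.09  2.02  0.    1.21  1.19]
px 266 189 r 19.8 centroid@mid [[0.4838 0.0593]] top encl 0.4881 0.0613 0.0219
px 477 2 r 34.1 centroid@mid [[ 0.7123 -0.0692]] top encl 0.7055 -0.0554 0.0296
```

View pics/w7z.png

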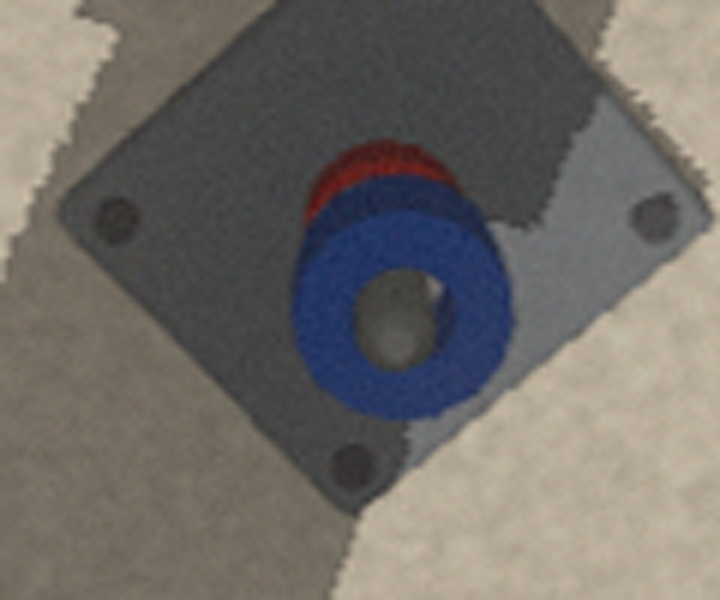

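The spacer is seated low, right above the red sleeve, with the post inside its bore. On to the collar.

Call:
move_arm(
  series=[
    {"xyz":[0.029,-0.048,0],"yaw":0,"gripper":0},
    {"xyz":[0.058,-0.095,0],"yaw":0,"gripper":0},
    {"xyz":[0.087,-0.143,0.02],"yaw":0,"gripper":0},
    {"xyz":[0.11,-0.182,0.05],"yaw":0,"gripper":0},
    {"xyz":[0.116,-0.19,0.08],"yaw":0,"gripper":0},
  ],
)

```text
t: 8.43
ee_pos: [0.5415, 0.2943, 0.1274]
tcp_rot: [0.0, 0.987, 0.163, -0.002]
contact_force: [0.1, -0.8, -0.5]
width: 0.0854
```

Call:
move_arm(
  series=[
    {"xyz":[0,0,0.02],"yaw":0,"gripper":0},
    {"xyz":[0,0,0.03],"yaw":0,"gripper":0},
    {"xyz":[0,0,0.03],"yaw":0,"gripper":0},
  ],
)

```text
t: 8.8
ee_pos: [0.5424, 0.2906, 0.1003]
tcp_rot: [0.0, 0.987, 0.161, -0.001]
contact_force: [0.1, -0.0, -0.2]
width: 0.0853
```

```bash
python3 look.py w8;python3 ring.py w8 o .03 .0; python3 - <<'E'
from h import *
f=cv2.imread("pics/w8.png");cv2.imwrite("pics/w8z.png",cv2.resize(f[140:290,160:360],None,fx=4,fy=4,interpolation=cv2.INTER_CUBIC))
E
```

```text
t 8.85 ee [0.5424 0.2906 0.1003] vel 0.0283 F [ 0.1 -0.  -0.2] w 0.0853
q [ 0.33  0.29  1.82 -0.    1.03  1.57]
px 254 191 r 28.4 centroid@mid [[0.5416 0.2929]] top encl 0.546 0.2936 0.0253
```

View pics/w8z.png

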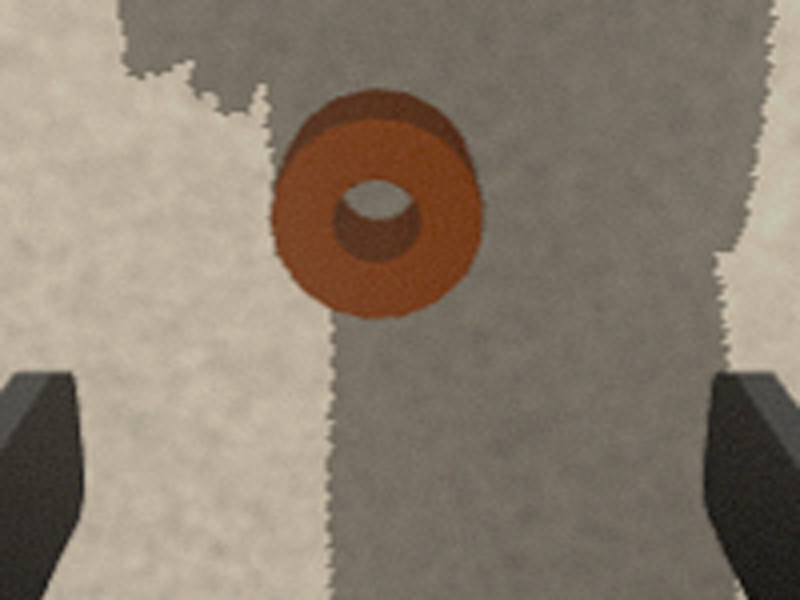

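Collar bore centre is at about (254.2,195).

```bash
python3 - <<'E'
from h import *
import pickle
s,p=pickle.load(open("pics/w8.pkl","rb"))
X=onplane(p,(377/4+160-.4,219/4+140-.4),.03)[0];print(X,totool(s,[*X,.1]))
s,p=pickle.load(open("pics/w7.pkl","rb"));print("tip",onplane(p,(266.3-.4,197.5-.4),.102))
E
```

```text
[0.54366478 0.29344759] [ 0.00212789 -0.0023402   0.00027365]
tip [[0.48422129 0.06074527]]
```

Call:
move_arm(
  series=[
    {"xyz":[0.002,-0.003,0.04],"yaw":0,"gripper":0},
    {"xyz":[0.002,-0.003,0.08],"yaw":0,"gripper":0},
    {"xyz":[0.002,-0.003,0.0955],"yaw":0,"gripper":0},
    {"xyz":[0.002,-0.003,0.0955],"yaw":0,"gripper":0},
    {"xyz":[0.002,-0.003,0.0955],"yaw":0,"gripper":0.7},
  ],
  newtons=60,
)

```text
t: 9.48
ee_pos: [0.5455, 0.2953, 0.0079]
tcp_rot: [-0.0, 0.987, 0.162, 0.002]
contact_force: [-0.0, -0.6, 1.0]
width: 0.0697
```

Call:
move_arm(
  series=[
    {"xyz":[0,0,0],"yaw":0,"gripper":0.7},
    {"xyz":[0,0,0],"yaw":0,"gripper":0.7},
    {"xyz":[0,0,0],"yaw":0,"gripper":0.7},
    {"xyz":[0,0,0],"yaw":0,"gripper":0.7},
  ],
)

```text
t: 9.98
ee_pos: [0.5455, 0.2955, 0.0081]
tcp_rot: [-0.0, 0.987, 0.162, 0.002]
contact_force: [-1.2, -0.7, 6.2]
width: 0.0442
```

Call:
move_arm(
  series=[
    {"xyz":[0,0,-0.03],"yaw":0,"gripper":0.7},
    {"xyz":[0,0,-0.085],"yaw":0,"gripper":0.7},
    {"xyz":[-0.01,0.015,-0.14],"yaw":0,"gripper":0.7},
    {"xyz":[-0.03,0.045,-0.18],"yaw":0,"gripper":0.7},
    {"xyz":[-0.055,0.09,-0.2],"yaw":0,"gripper":0.7},
  ],
)

```text
t: 10.6
ee_pos: [0.5211, 0.1919, 0.2091]
tcp_rot: [-0.0, 0.987, 0.163, 0.003]
contact_force: [0.9, -0.9, -0.5]
width: 0.0442
```

Call:
move_arm(
  series=[
    {"xyz":[-0.03,0.045,0],"yaw":0,"gripper":0.7},
    {"xyz":[-0.055,0.085,0],"yaw":0,"gripper":0.7},
    {"xyz":[-0.074,0.112,0],"yaw":0,"gripper":0.7},
    {"xyz":[-0.074,0.112,0],"yaw":0,"gripper":0.7},
    {"xyz":[-0.074,0.112,0],"yaw":0,"gripper":0.7},
  ],
)

```text
t: 11.22
ee_pos: [0.486, 0.0626, 0.2057]
tcp_rot: [-0.0, 0.987, 0.162, 0.0]
contact_force: [0.8, 0.1, -0.8]
width: 0.0448
```

```bash
python3 look.py w9; python3 - <<'E'
from h import *
f=cv2.imread("pics/w9.png");cv2.imwrite("pics/w9z.png",cv2.resize(f[145:305,195:321],None,fx=5,fy=3.75,interpolation=cv2.INTER_CUBIC))
E
```

```text
t 11.275 ee [0.486  0.0626 0.2057] vel 0.0178 F [ 0.8  0.1 -0.8] w 0.0448
q [-0.08 -0.11  2.05  0.    1.2   1.17]
```

View pics/w9z.png

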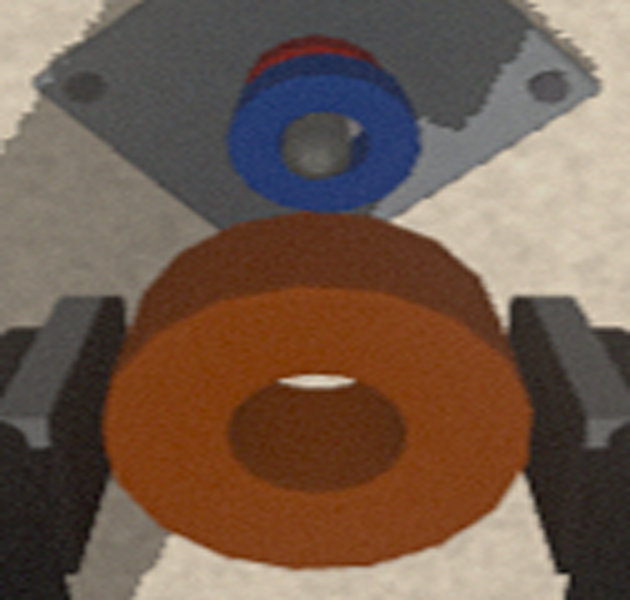

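```bash
python3 - <<'E'
from h import *
import pickle
s,p=pickle.load(open("pics/w9.pkl","rb"));z=s["ee_pos"][2]
f=cv2.imread("pics/w9.png");cv2.imwrite("pics/w9t.png",cv2.resize(f[160:205,235:285],None,fx=12,fy=12,interpolation=cv2.INTER_CUBIC))
for n,uv,h in [("tip",(257.7,185.2),.102),("collar",(258.1,259.5),z+.0219),("spacer",(195+65-.4,145+145/3.75-.4),.09)]:
    X=onplane(p,uv,h)[0]; print(n,X.round(4),totool(s,[*X,z]).round(4))
E
```

```text
tip [0.4864 0.0619] [ 0.0002  0.0008 -0.    ]
collar [0.4846 0.0609] [-0.0019  0.0012 -0.    ]
spacer [0.4855 0.0595] [-0.0015  0.0028 -0.    ]
```

View pics/w9t.png

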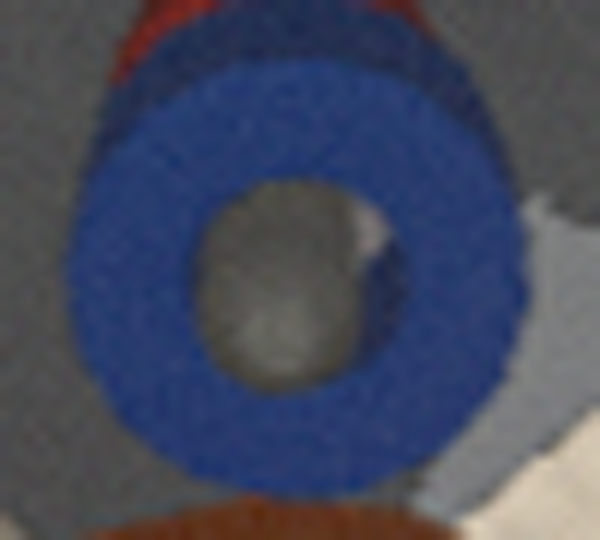

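Tip and collar are aligned within about 1 mm. Descending in stages.

Call:
move_arm(
  series=[
    {"xyz":[0.001,0,0.03],"yaw":0,"gripper":0.7},
    {"xyz":[0.001,0,0.065],"yaw":0,"gripper":0.7},
    {"xyz":[0.001,0,0.085],"yaw":0,"gripper":0.7},
    {"xyz":[0.001,0,0.092],"yaw":0,"gripper":0.7},
    {"xyz":[0.001,0,0.092],"yaw":0,"gripper":0.7},
  ],
)

```text
t: 11.9
ee_pos: [0.487, 0.0632, 0.1136]
tcp_rot: [-0.0, 0.987, 0.162, -0.0]
contact_force: [0.1, -0.3, -0.2]
width: 0.0446
```

Call:
move_arm(
  series=[
    {"xyz":[0,0,0.003],"yaw":0,"gripper":0.7},
    {"xyz":[0,0,0.006],"yaw":0,"gripper":0.7},
    {"xyz":[0,0,0.009],"yaw":0,"gripper":0.7},
    {"xyz":[0,0,0.009],"yaw":0,"gripper":0.7},
  ],
)

```text
t: 12.4
ee_pos: [0.4867, 0.0625, 0.1044]
tcp_rot: [-0.0, 0.987, 0.162, -0.0]
contact_force: [-0.5, -0.1, -0.8]
width: 0.0445
```

Call:
move_arm(
  series=[
    {"xyz":[0,0,0.002],"yaw":0,"gripper":0.7},
    {"xyz":[0,0,0.004],"yaw":0,"gripper":0.7},
    {"xyz":[0,0,0.006],"yaw":0,"gripper":0.7},
    {"xyz":[0,0,0.006],"yaw":0,"gripper":0.7},
  ],
)

```text
t: 12.9
ee_pos: [0.4867, 0.0626, 0.0983]
tcp_rot: [-0.0, 0.987, 0.162, -0.0]
contact_force: [-0.3, 0.0, -0.6]
width: 0.0439
```

```bash
python3 look.py w10; python3 - <<'E'
from h import *
f=vision.grab_frame("side");cv2.imwrite("pics/s10.png",cv2.resize(f[150:230,160:260],None,fx=7,fy=7,interpolation=cv2.INTER_CUBIC))
E
```

```text
t 12.95 ee [0.4867 0.0626 0.0983] vel 0.0039 F [-0.3  0.  -0.6] w 0.0439
q [-0.08  0.04  2.12  0.    0.98  1.17]
```

View pics/w10.png

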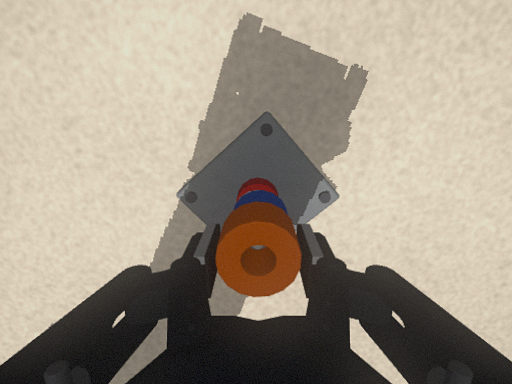

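View pics/s10.png

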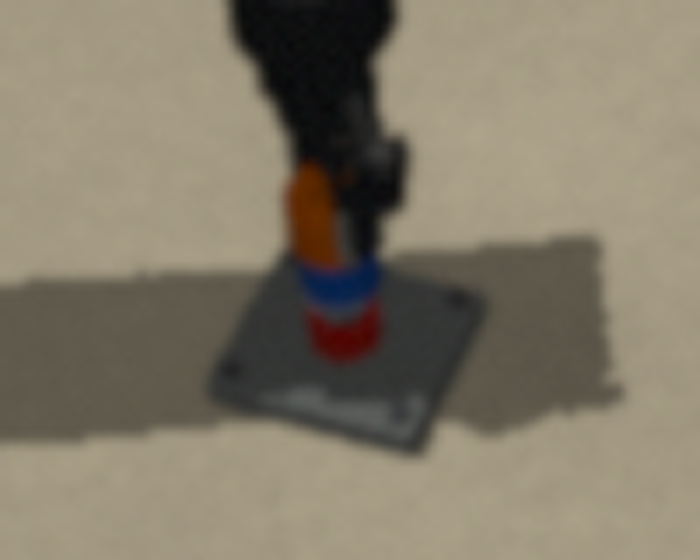

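The collar is stacked on the spacer. Beginning the press, slowly.

Call:
move_arm(
  series=[
    {"xyz":[0,0,0.001],"yaw":0,"gripper":0.7},
    {"xyz":[0,0,0.002],"yaw":0,"gripper":0.7},
    {"xyz":[0,0,0.003],"yaw":0,"gripper":0.7},
    {"xyz":[0,0,0.003],"yaw":0,"gripper":0.7},
  ],
  newtons=80,
)

```text
t: 13.5
ee_pos: [0.4874, 0.0626, 0.0971]
tcp_rot: [-0.0, 0.987, 0.162, 0.0]
contact_force: [-2.7, 0.5, 6.4]
width: 0.0438
```

Call:
move_arm(
  series=[
    {"xyz":[0,0,0.001],"yaw":0,"gripper":0.7},
    {"xyz":[0,0,0.002],"yaw":0,"gripper":0.7},
    {"xyz":[0,0,0.003],"yaw":0,"gripper":0.7},
    {"xyz":[0,0,0.004],"yaw":0,"gripper":0.7},
    {"xyz":[0,0,0.004],"yaw":0,"gripper":0.7},
  ],
)

```text
t: 14.12
ee_pos: [0.4875, 0.0626, 0.0935]
tcp_rot: [-0.0, 0.987, 0.162, 0.0]
contact_force: [-4.1, -0.2, 8.6]
width: 0.0434
```

Call:
move_arm(
  series=[
    {"xyz":[0,0,0.001],"yaw":0,"gripper":0.7},
    {"xyz":[0,0,0.002],"yaw":0,"gripper":0.7},
    {"xyz":[0,0,0.003],"yaw":0,"gripper":0.7},
    {"xyz":[0,0,0.004],"yaw":0,"gripper":0.7},
    {"xyz":[0,0,0.005],"yaw":0,"gripper":0.7},
  ],
)

```text
t: 14.75
ee_pos: [0.4876, 0.0627, 0.089]
tcp_rot: [-0.0, 0.987, 0.162, 0.0]
contact_force: [-4.3, 0.6, 11.8]
width: 0.0437
```

Call:
move_arm(
  series=[
    {"xyz":[0,0,0.001],"yaw":0,"gripper":0.7},
    {"xyz":[0,0,0.002],"yaw":0,"gripper":0.7},
    {"xyz":[0,0,0.003],"yaw":0,"gripper":0.7},
    {"xyz":[0,0,0.003],"yaw":0,"gripper":0.7},
  ],
)

```text
t: 15.25
ee_pos: [0.4877, 0.0627, 0.0862]
tcp_rot: [-0.0, 0.987, 0.162, 0.0]
contact_force: [-5.5, 0.5, 13.2]
width: 0.0437
```

Call:
move_arm(
  series=[
    {"xyz":[0,0,0.0006],"yaw":0,"gripper":0.7},
    {"xyz":[0,0,0.0012],"yaw":0,"gripper":0.7},
    {"xyz":[0,0,0.002],"yaw":0,"gripper":0.7},
    {"xyz":[0,0,0.002],"yaw":0,"gripper":0.7},
  ],
)

```text
t: 15.75
ee_pos: [0.4877, 0.0627, 0.0844]
tcp_rot: [-0.0, 0.987, 0.162, 0.0]
contact_force: [-5.4, -0.1, 13.7]
width: 0.0439
```

Call:
move_arm(
  series=[
    {"xyz":[0,0,0.0005],"yaw":0,"gripper":0.7},
    {"xyz":[0,0,0.001],"yaw":0,"gripper":0.7},
    {"xyz":[0,0,0.001],"yaw":0,"gripper":0.7},
  ],
)

```text
t: 16.12
ee_pos: [0.4877, 0.0627, 0.0835]
tcp_rot: [-0.0, 0.987, 0.162, 0.0]
contact_force: [-6.5, 1.3, 13.4]
width: 0.0439
```

Call:
move_arm(
  series=[
    {"xyz":[0,0,0.0005],"yaw":0,"gripper":0.7},
    {"xyz":[0,0,0.001],"yaw":0,"gripper":0.7},
    {"xyz":[0,0,0.001],"yaw":0,"gripper":0.7},
  ],
)

```text
t: 16.5
ee_pos: [0.4879, 0.0627, 0.0831]
tcp_rot: [-0.0, 0.987, 0.162, 0.0]
contact_force: [-6.4, 0.4, 16.1]
width: 0.0439
```

Call:
move_arm(
  series=[
    {"xyz":[0,0,0.0005],"yaw":0,"gripper":0.7},
    {"xyz":[0,0,0.001],"yaw":0,"gripper":0.7},
    {"xyz":[0,0,0.001],"yaw":0,"gripper":0.7},
  ],
)

```text
t: 16.88
ee_pos: [0.4881, 0.0628, 0.0831]
tcp_rot: [-0.0, 0.987, 0.162, -0.0]
contact_force: [-9.4, 1.0, 21.9]
width: 0.0436
```

The height stays at 0.0831 m while the force rises to 22 N, so the stop is reached at the expected height. Checking visually.

```bash
python3 look.py w11; python3 - <<'E'
from h import *
f=vision.grab_frame("side");a=cv2.resize(f[165:215,180:240],None,fx=6.5,fy=9,interpolation=cv2.INTER_CUBIC)
g=cv2.imread("pics/w11.png");b=cv2.resize(g[165:305,200:320],None,fx=3.2,fy=3.2143,interpolation=cv2.INTER_CUBIC)
cv2.imwrite("pics/c11.png",np.hstack([a,b]) if a.shape[0]==b.shape[0] else np.hstack([a[:450],b[:450]]))
s=[get_state()["contact_force"] for _ in range(3)];print(np.round(s,1))
E
```

```text
t 16.925 ee [0.4881 0.0628 0.0831] vel 0.0024 F [-9.4  1.  21.9] w 0.0436
q [-0.08  0.06  2.13  0.    0.95  1.17]
[[-8.3  0.6 22. ]
 [-8.3  0.6 22. ]
 [-8.3  0.6 22. ]]
```

View pics/c11.png

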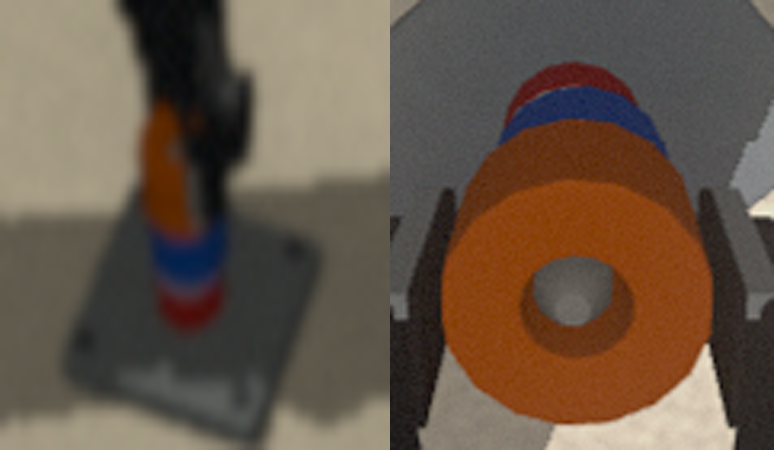

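The post tip sits just below the collar's top face at (258,260), and the spacer and carrier are down on the red sleeve. The force holds at 22 N. Handing in.

```bash
python3 -c "
from h import *
print(robot.close_job()); print(get_state()['contact_force'])"
```

```text
the job is handed in; nothing more can be done
None
the job is handed in; nothing more can be done
```

The seal is built up, and I handed the job in at about 17 s with the arm still gripping the collar and holding the stack down. The spacer went over the post onto the carrier first, then the collar onto the spacer, and neither caught on the post. I then pressed slowly by the collar.

**Stop reached:** The tool stopped at a height of 0.0831 m, where the stop was expected (0.083 m). A further 1 mm of commanded push raised the force from 16 to 22 N with no more travel.

**Last pictures:** Red sleeve, carrier, spacer and collar look stacked with no gap, and the post tip sits inside the collar's bore near its top face. I never moved the arm against the black ring, rack, tub or bottle, but I did not take a final picture of them.

**Disagreements:**
- A sideways force of about 8 N remained at the end, probably from a roughly 1 mm offset in how the collar is held.
- The force while pressing read 2–3 N below the quoted spring values.
- The side and top cameras disagreed by about 5–6 mm across the bench (y) for the jig, spacer and black ring, so I aligned with the wrist camera instead.

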